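# Set the colour wheel of the label coder for the jar on its mat, then print

### The arm

A 6-joint arm with a two-finger parallel gripper is mounted at the origin on the work surface. World frame = base frame: x ahead of the robot, y to its left, z up, the work surface at z = 0. Lengths are in mm, angles in degrees, forces in N, time in s.
With the tool pointing down it reaches from about 350 to 850 mm from the base axis. Payload 8.1 kg.
Tool frame: the origin (TCP) lies at the very end of the fingers, on their centre line; the grasp point (between the pads) lies 19 mm behind it (r.grip_depth is the distance from the TCP to the grasp point, in mm); z points along the fingers, y is the direction in which the jaws open and shut (so a half turn about z gives the same grasp; the last joint's range is limited). The gripper opens to 85 mm and grips with 20 to 120 N. Pads are 22 mm wide; open, the fingers measure 114 mm over their backs; the gripper's body (76 mm by 85 mm) begins 54 mm behind the grasp point. The pads swing forward as they close: fully open they stand 13 mm farther back than shut.
Start: joints at [-70.325, 7.471, 85.268, -0, 87.261, -4.893], TCP at [249.488, -545.675, 231.292] pointing down, gripper open.
Joint ranges: [-169.43, 169.43], [-51.17, 129.36], [1.28, 143.12], [-76.62, 256.62], [0, 156.53], [-152.29, 152.29]. Speed limits (degrees/s): [136.94, 136.94, 159.86, 180, 180, 180].

### API

Orientations are given as [roll, pitch, yaw] about the fixed x, y, z axes, in that order (R = Rz(yaw) Ry(pitch) Rx(roll)).
In Python, from bench import status, viewer, hand_in, r gives the robot as it stands.
- The arm moves only by the shell command python3 -m crank 'ROWS' [OPENING] [FORCE]. ROWS is a JSON object of lists of equal length, an entry for each row: "slide": the shift along the tool's x, y, z in m, a list of three; "twist": the turn about the tool's z in rad. A call has 1 to 8 rows; each row shifts and turns the commanded pose from where the row before left it, along the tool's axes as they then stand; what a row does not reach is not made up. A row lasts 1/10 s, in which the tool goes at most 50 mm and 8.59 degrees, less where a joint would pass 70% of its speed; a pose out of reach is approached as far as the arm can. A call with a gripper value outside its range is refused whole. OPENING is the closure, from 0 (fully open) to 1 (shut), set as the call begins (- or left out, the last holds). The fingers move at their own pace and stop on an object; FORCE is the grip in N (left out, the last holds). Time passes only in rows, so rows that do not move let the fingers close. It gives the time, the measured TCP pose, the force and the opening at its end, in the units of the state.
- status.sense(): the state, without advancing time (a new reading comes with each control period).
- viewer.snapshot(name): name is "scene" or "side" or "wrist"; returns a dict with "img" (400x640x3 uint8, red, green, blue), "fx", "fy", "cx", "cy" (pixels), "R" (3x3) and "t" (3): a world point X has camera coordinates R X + t; the wrist camera has in their place "hand_eye" (4x4, takes a point from camera to tool coordinates, whose origin is the TCP and whose axes are the flange's). Camera axes: x right, y down, z forward; pixel columns grow to the right and rows downward; lengths in mm; the calibration is good to about 2 mm. A picture is of the moment at which its call begins: read the wrist's pose just before it. There is no depth.
- hand_in(): hands the job in, once; it reports no verdict.
The state is a dict: "time": time; "joint_pos": joint angles; "qd": joint speeds; "joint_efforts": joint torques, N m; "tool_pos": TCP position; "tcp_rot": TCP orientation; "ft_force": force on the tool from outside, world axes, zero at the start; "wrist_torque": the same for the moment, N m; "finger_gap": finger opening in mm.
Only numpy, scipy, OpenCV 4.12 (cv2) and the standard library are available. Lean on these libraries where they do the work, as an engineer would, in place of code of your own. Each camera call takes 0.05 s, during which the arm holds its last target.

### The job

Set the label coder for the jar that stands on its black mat: flick the edge of the thumbwheel with a fingertip, click by click, until the wheel face in the colour of that jar's lid clicks home facing straight up. Only then press the round black button on the coder fully down and let it come back up. Do not pick anything up, and leave the jars and everything else on the counter where they stand.

Things in the scene. Friction and masses are not known exactly. Their poses are not given: they have to be found in the camera images.
- coder: grey label coder fixed to the counter; origin on the counter surface straight below the middle of the wheel; x points from its front (with the paper tongue) to its back, y towards its jar mat, z up. Housing: x -72 to 72 mm, y -127 to 62 mm, top 75 mm above the counter, with a slot x -48 to 48 mm, y -16 to 16 mm that the wheel stands in.
- wheel (a joint): turn of the thumbwheel in rad, without end; grows as its top moves to the coder's +x. A spring detent holds it at whole multiples of 1.047 rad (60 degrees, one click): 0 white up, 1 click blue, 2 black, 3 red, 4 green, 5 yellow. It turns either way; pushed more than half-way (30 degrees) past a rest it snaps on to the next by itself. About 2 to 5 N at the teeth.
- axle (a point): middle of the wheel, 65 mm above the counter; level axle along the coder's y. Wheel 26 mm wide: six-sided drum, coloured faces 25 mm from the axle, on each corner a grey tooth 6 mm thick reaching 42 mm from the axle. At rest a face looks straight up with teeth 30 degrees either side of vertical (ends 21 mm before and behind the axle, 101 mm above the counter); a tooth passing the top reaches 107 mm.
- window (a point): the point 25 mm straight above the axle (90 mm above the counter), where the centre of the chosen face must be; two white dots with dark bars on the housing mark its line on both sides of the wheel
- face_white (a point): centre of the white face of the wheel, on the 25 mm radius from its axle. The colours come up in the order white, blue, black, red, green, yellow, white... as the top of the wheel is flicked towards the coder's +x, one per click.
- face_blue (a point): centre of the blue face of the wheel, on the 25 mm radius from its axle. The colours come up in the order white, blue, black, red, green, yellow, white... as the top of the wheel is flicked towards the coder's +x, one per click.
- face_black (a point): centre of the black face of the wheel, on the 25 mm radius from its axle. The colours come up in the order white, blue, black, red, green, yellow, white... as the top of the wheel is flicked towards the coder's +x, one per click.
- face_red (a point): centre of the red face of the wheel, on the 25 mm radius from its axle. The colours come up in the order white, blue, black, red, green, yellow, white... as the top of the wheel is flicked towards the coder's +x, one per click.
- face_green (a point): centre of the green face of the wheel, on the 25 mm radius from its axle. The colours come up in the order white, blue, black, red, green, yellow, white... as the top of the wheel is flicked towards the coder's +x, one per click.
- face_yellow (a point): centre of the yellow face of the wheel, on the 25 mm radius from its axle. The colours come up in the order white, blue, black, red, green, yellow, white... as the top of the wheel is flicked towards the coder's +x, one per click.
- print_button (a joint): travel of the button in m: 0 up, 0.006 fully down; spring return, about 5 N fully down
- print_button_top (a point): centre of the top of the round black button, 32 mm across in a steel collar on the housing, 85 mm to the coder's -y from the wheel; it is pressed straight down
- jar_spot (a point): middle of the black square mat (100 mm, flat on the counter, white ring) beside the coder, 150 mm to its +y; just one jar stands on it, within about 15 mm of the middle
- jar_red_mid (a point): centre (50 mm up) of the loose glass jar with the red lid, 66 mm across, 100 mm tall, about 0.3 kg
- jar_green_mid (a point): centre (50 mm up) of the loose glass jar with the green lid, 66 mm across, 100 mm tall, about 0.3 kg
- jar_yellow_mid (a point): centre (50 mm up) of the loose glass jar with the yellow lid, 66 mm across, 100 mm tall, about 0.3 kg
- can_green_mid (a point): centre of the loose green food can, 73 mm across, 110 mm tall: a bystander
- can_blue_mid (a point): centre of the loose blue food can, 73 mm across, 110 mm tall: a bystander
- scanner: dark hand scanner lying loose on the counter, 160 mm long, 62 mm wide, 34 mm tall; origin on its underside: a bystander
- carton: loose cardboard carton, 75 x 110 x 60 mm, origin at the centre of its underside: a bystander

How it is judged (in metres and radians):
On the way, in this order (a step that is already met when the one before it is completed fails the run):
1. the wheel rests with the right colour up, the button still up (((horizontal distance between jar_red_mid and jar_spot below 0.04 m and distance between face_red and window below 0.006 m) or (horizontal distance between jar_green_mid and jar_spot below 0.04 m and distance between face_green and window below 0.006 m) or (horizontal distance between jar_yellow_mid and jar_spot below 0.04 m and distance between face_yellow and window below 0.006 m)) and value of joint print_button below 0.002 m), for 0.3 s.
2. the button is pressed fully down (((horizontal distance between jar_red_mid and jar_spot below 0.04 m and distance between face_red and window below 0.006 m) or (horizontal distance between jar_green_mid and jar_spot below 0.04 m and distance between face_green and window below 0.006 m) or (horizontal distance between jar_yellow_mid and jar_spot below 0.04 m and distance between face_yellow and window below 0.006 m)) and value of joint print_button above 0.005 m), for 0.02 s.
At the end, for the whole second after the job is handed in: The face in the lid colour of the jar on the mat is at rest straight up (its centre within 6 mm of the window point; one click is 25 mm), after the button was pressed at least 5 mm down and has come back up (under 1.5 mm) (((horizontal distance between jar_red_mid and jar_spot below 0.04 m and distance between face_red and window below 0.006 m) or (horizontal distance between jar_green_mid and jar_spot below 0.04 m and distance between face_green and window below 0.006 m) or (horizontal distance between jar_yellow_mid and jar_spot below 0.04 m and distance between face_yellow and window below 0.006 m)) and value of joint print_button below 0.0015 m and velocity of joint wheel between -0.2 and 0.2 rad/s); the robot touches nothing.
It fails at once if the button is pressed (3 mm or more) while the wheel shows another colour (value of joint print_button above 0.003 m and not ((horizontal distance between jar_red_mid and jar_spot below 0.04 m and distance between face_red and window below 0.006 m) or (horizontal distance between jar_green_mid and jar_spot below 0.04 m and distance between face_green and window below 0.006 m) or (horizontal distance between jar_yellow_mid and jar_spot below 0.04 m and distance between face_yellow and window below 0.006 m))).
It fails at once if a jar, can, the scanner or the carton is shifted by more than 15 mm (distance of any of jar_red_mid, jar_green_mid, jar_yellow_mid, can_green_mid, can_blue_mid, scanner, carton from where it was at the start of the episode above 0.015 m).
It fails at once if a jar, can, the scanner or the carton is lifted off the counter (more than 6 mm) (height (world z) of any of jar_red_mid, jar_green_mid, jar_yellow_mid above 0.056 m or height (world z) of any of can_green_mid, can_blue_mid above 0.061 m or height (world z) of any of scanner, carton above 0.006 m).
It also fails if it takes over 48 s, if anything falls off the work surface, if the arm or the gripper's body presses on something with over 40 N, if the wrist force passes 120 N, or if a joint passes its speed limit or range.

## Working session

There is one attempt and no reset: what is moved stays moved. The work goes in short steps, Python scripts to look and compute and a shell command to move; the robot and the scene stay as the last step left them, time stands still between calls to the robot, and variables do not carry over. Pictures are saved under pics/ and viewed, and the job is handed in when it is done.

```bash
ls; mkdir -p pics; python3 - <<'E'
from bench import status,viewer,r
import cv2
print(status.sense())
for n in("scene","side","wrist"):
    s=viewer.snapshot(n); cv2.imwrite(f"pics/{n}0.png",s["img"][:,:,::-1])
    print(n,{k:v for k,v in s.items() if k!="img"})
E
```

```text
pics
{'time': 0.0, 'joint_pos': array([-7.03248521e+01,  7.51622918e+00,  8.53300866e+01, -7.94632598e-04,
        8.72617247e+01, -4.89465398e+00]), 'qd': array([-0.04391059,  0.09533594,  0.02621689, -0.02741725,  0.04640023,
        0.07605814]), 'joint_efforts': array([-3.48107806e-04, -5.69407475e+01, -5.00550413e+01,  1.12700735e-05,
        1.52208062e-02,  6.27197323e-06]), 'tool_pos': array([ 249.29270955, -545.14519356,  230.22501317]), 'tcp_rot': array([-1.79892286e+02, -8.42767848e-03,  2.45698327e+01]), 'ft_force': array([ 0.37320888,  0.05696211, -0.85228765]), 'wrist_torque': array([ 0.01406675, -0.00126111,  0.05335167]), 'finger_gap': 85.59584806618022}
scene {'fx': 372.1476784397439, 'fy': 372.1476784397439, 'cx': 315.6997914866056, 'cy': 199.6164967426878, 'R': array([[-0.6579453 ,  0.75304596, -0.00545604],
       [ 0.61635921,  0.53432948, -0.57844043],
       [-0.4326769 , -0.38394504, -0.81570638]]), 't': array([ 374.33106823, -312.34179497, 1647.90305389])}
side {'fx': 487.76678320809117, 'fy': 487.76678320809117, 'cx': 316.1199842577191, 'cy': 198.33741762467972, 'R': array([[ 0.94727393, -0.32041497, -0.00252004],
       [-0.21957541, -0.64338416, -0.73337812],
       [ 0.23336398,  0.69526331, -0.67981629]]), 't': array([-540.43564326,  191.16468971, 1582.42264089])}
wrist {'fx': 323.1088100005079, 'fy': 323.1088100005079, 'cx': 315.43697563079616, 'cy': 194.80614409382665, 'hand_eye': array([[-4.40154295e-04, -9.49664862e-01, -3.13267388e-01,
         7.91013234e+01],
       [ 9.99999751e-01, -2.45250761e-04, -6.61569518e-04,
         6.39612717e-01],
       [ 5.51440260e-04, -3.13267602e-01,  9.49664733e-01,
        -1.42534211e+02],
       [ 0.00000000e+00,  0.00000000e+00,  0.00000000e+00,
         1.00000000e+00]])}
```

View pics/scene0.png

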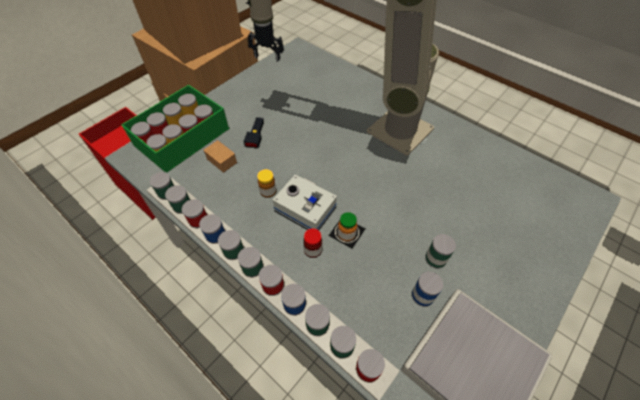

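View pics/side0.png

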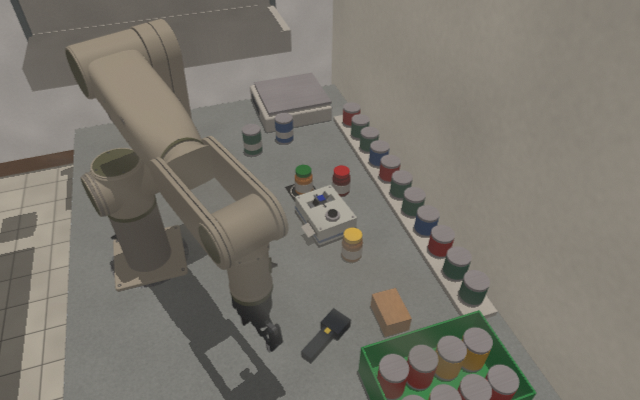

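View pics/wrist0.png

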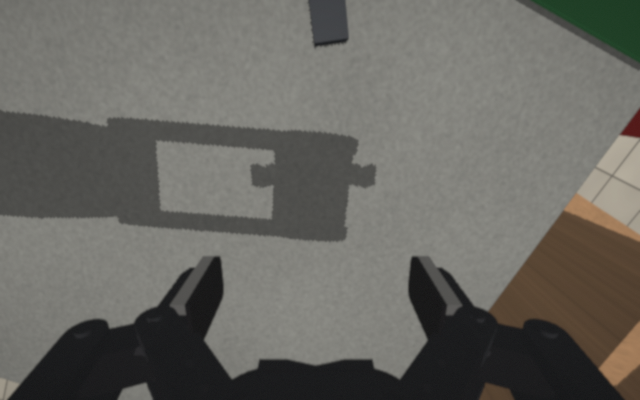

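The scene view shows the green-lid jar on the black mat at (348,225). The coder is at (305,200) with its button at (293,188), and the wheel looks blue on top. I'll zoom in to check.

```bash
python3 - <<'E'
import cv2,numpy as np
a=cv2.imread("pics/scene0.png")[160:260,240:390]; b=cv2.imread("pics/side0.png")[155:265,270:380]
cv2.imwrite("pics/za.png",cv2.resize(a,None,fx=5.3,fy=5.3,interpolation=cv2.INTER_CUBIC))
cv2.imwrite("pics/zb.png",cv2.resize(b,None,fx=5.4,fy=5.4,interpolation=cv2.INTER_CUBIC))
E
```

```text
(no output)
```

View pics/za.png

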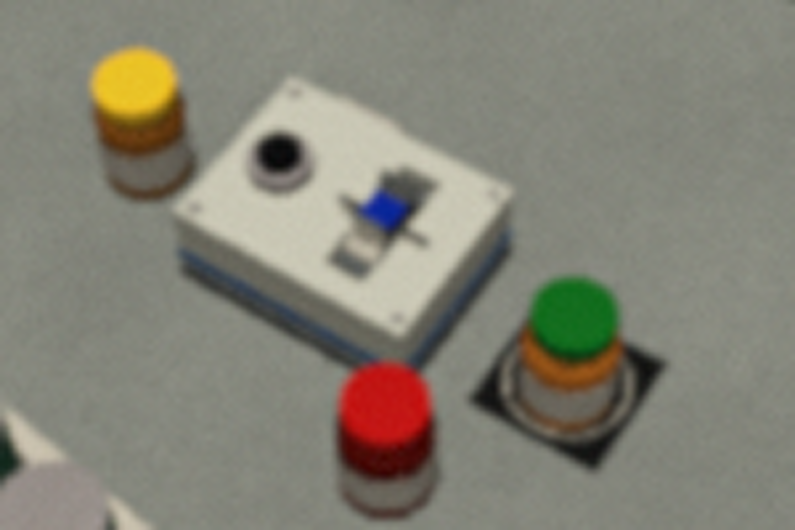

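View pics/zb.png

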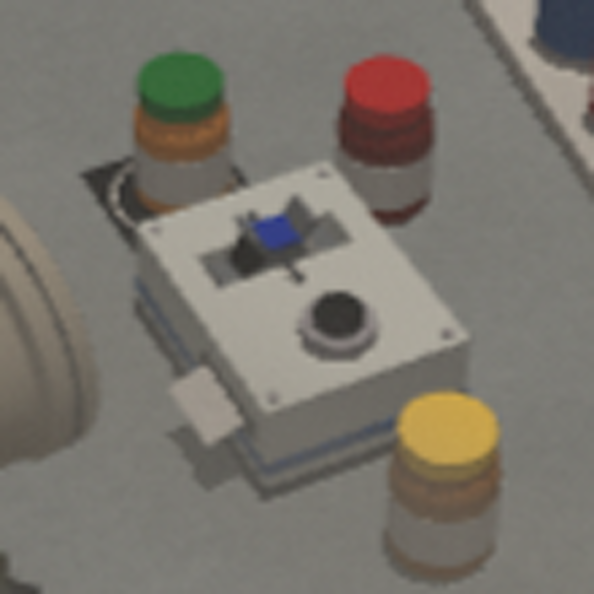

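```bash
cat > h.py <<'E'
import numpy as np,cv2
from bench import status,viewer,r
from scipy.optimize import least_squares
from scipy.spatial.transform import Rotation as Ro
def proj(s,X):
    c=np.asarray(X)@s["R"].T+s["t"]; return np.c_[s["fx"]*c[:,0]/c[:,2]+s["cx"],s["fy"]*c[:,1]/c[:,2]+s["cy"]]
def coder(p,X):
    x,y,a=p; X=np.asarray(X,float); c,s=np.cos(a),np.sin(a)
    return np.c_[x+c*X[:,0]-s*X[:,1],y+s*X[:,0]+c*X[:,1],X[:,2]]
E
python3 - <<'E'
from h import *
S=viewer.snapshot("scene");D=viewer.snapshot("side")
C=[[-72,-127,75],[-72,62,75],[72,62,75],[72,-127,75]]
ps=np.array([[292,75],[515,190],[403,340],[178,208]])/5.3+[240,160]
pd=np.array([[265,408],[138,228],[330,165],[467,340]])/5.4+[270,155]
f=lambda p:np.r_[(proj(S,coder(p,C))-ps).ravel(),(proj(D,coder(p,C))-pd).ravel()]
for a0 in(0,):
    q=least_squares(f,[600,-50,a0]);print(q.x,np.degrees(q.x[2]),q.fun.round(1))
p=q.x
for n,s,o,k in(("S",S,(240,160),5.3),("D",D,(270,155),5.4)):
    print(n,((proj(s,coder(p,[[0,0,90],[0,-85,80],[0,150,0],[0,150,100]]))-o)*k).round())
print(coder(p,[[0,0,0],[0,-85,80],[0,150,0]]).round(1))
E
```

```text
[5.87413052e+02 1.77827111e-01 1.31409730e-01] 7.529222927544529 [-0.1 -0.9  0.4 -0.3 -0.5 -0.3 -1.8 -0.1 -0.7  0.9 -1.5 -1.5 -0.1 -2.
  1.  -0.6]
S [[383. 207.]
 [280. 160.]
 [567. 382.]
 [577. 303.]]
D [[274. 228.]
 [336. 324.]
 [176. 192.]
 [173.  80.]]
[[ 5.874e+02  2.000e-01  0.000e+00]
 [ 5.986e+02 -8.410e+01  8.000e+01]
 [ 5.678e+02  1.489e+02  0.000e+00]]
```

Blue is up with white on the back side, which fits the given order, so green needs 3 clicks towards coder +x. The fit puts the coder at (587.4, 0.2) with yaw 7.5°, with residuals up to 2 px. Next I'll move over it with the fingers shut and check with the wrist camera.

```bash
python3 -m crank '{"slide":[[0,0,0],[0,0,0],[0.02,-0.028,0],[0.025,-0.035,0],[0.025,-0.035,0],[0.025,-0.035,0],[0.025,-0.035,0],[0.025,-0.035,0]],"twist":[0.149,0.148,0,0,0,0,0,0]}' 1 20
python3 -m crank '{"slide":[[0.03,-0.042,0],[0.03,-0.042,0],[0.03,-0.042,0],[0.03,-0.042,0],[0.03,-0.042,0],[0.03,-0.042,0],[0.02,-0.03,0],[0,0,0]],"twist":[0,0,0,0,0,0,0,0]}'
python3 - <<'E'
from h import *
st=status.sense();print(st["time"],st["tool_pos"],st["tcp_rot"],st["finger_gap"],st["ft_force"])
w=viewer.snapshot("wrist");cv2.imwrite("pics/w1.png",w["img"][:,:,::-1])
E
```

```text
time: 1.05
tool_pos: [367.0, -323.8, 231.3]
tcp_rot: [180.0, -0.0, 7.5]
ft_force: [0.9, -0.9, 0.1]
finger_gap: -0.5
time: 1.85
tool_pos: [524.3, -24.0, 231.1]
tcp_rot: [-179.9, -0.0, 7.8]
ft_force: [-0.2, -0.8, 0.0]
finger_gap: -0.2
1.85 [524.32536444 -23.95265032 231.09620451] [-1.79918140e+02 -2.24133867e-02  7.82450299e+00] -0.1520661561586179 [-0.16143364 -0.82208611  0.01249648]
```

View pics/w1.png

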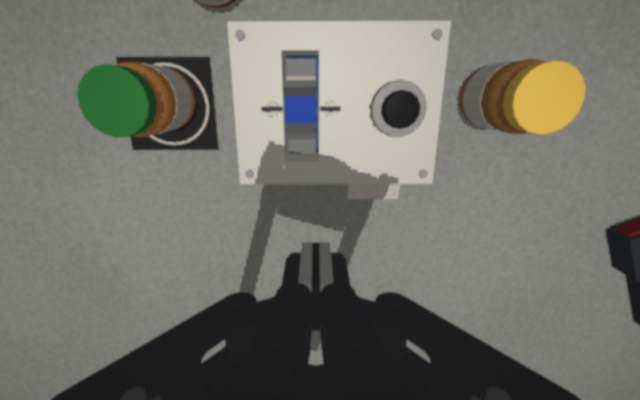

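The wrist view shows the housing corners at (228,22), (450,21), (433,184) and (240,184). Blue is up at (301,108), the button is at (401,108), and the green jar is on its mat at left. I'll refit with these corners.

```bash
cat >> h.py <<'E'
def wproj(w,st,X):
    R=Ro.from_euler("xyz",st["tcp_rot"],degrees=True).as_matrix()
    T=np.eye(4);T[:3,:3]=R;T[:3,3]=st["tool_pos"];M=np.linalg.inv(T@w["hand_eye"])
    return proj(dict(w,R=M[:3,:3],t=M[:3,3]),X)
E
python3 - <<'E'
from h import *
S=viewer.snapshot("scene");D=viewer.snapshot("side");st=status.sense();w=viewer.snapshot("wrist")
C=[[72,62,75],[72,-127,75],[-72,-127,75],[-72,62,75]]
pw=np.array([[228,22],[450,21],[433,184],[240,184]])
q=least_squares(lambda p:(wproj(w,st,coder(p,C))-pw).ravel(),[587,0,.13]);p=q.x
print(p,np.degrees(p[2]),q.fun.round(1))
print(wproj(w,st,coder(p,[[0,0,90],[0,-85,80],[0,-85,85],[0,22,75],[0,-22,75],[0,150,0]])).round(1))
a=p[2];d=coder(p,[[0,0,0]])[0]-st["tool_pos"]
print("wheel rel TCP in coder axes",d[0]*np.cos(a)+d[1]*np.sin(a),-d[0]*np.sin(a)+d[1]*np.cos(a))
# tip silhouette
print(wproj(w,st,st["tool_pos"][None]))
E
```

```text
[ 5.81506401e+02 -8.64923627e+00  1.35568202e-01] 7.767485800889037 [-3.3 -1.7  3.7 -1.6  1.2  2.5 -1.6  3.2]
[[300.6 111.2]
 [397.6 110. ]
 [399.  110.4]
 [276.7 110.1]
 [325.9 109.9]
 [169.7 106.1]]
wheel rel TCP in coder axes 60.69255911068123 11.577081985028181
[[313.70389447 256.66428423]]
```

```bash
python3 - <<'E'
from h import *
for i in range(2):
    st=status.sense();print(st["time"],st["tool_pos"],st["tcp_rot"],st["qd"].round(2));w=viewer.snapshot("wrist")
cv2.imwrite("pics/w2.png",w["img"][:,:,::-1])
C=[[72,62,75],[72,-127,75],[-72,-127,75],[-72,62,75]]
z=cv2.resize(w["img"][10:200,210:470,::-1],None,fx=3,fy=3,interpolation=cv2.INTER_CUBIC);cv2.imwrite("pics/w2z.png",z)
E
```

```text
2.05 [522.8618786  -28.86416332 231.14546146] [1.79982306e+02 2.90680603e-02 7.52256123e+00] [-0.94 -0.36  0.22  0.19  0.06  0.07]
2.1 [522.83952336 -29.13116248 231.23243271] [1.79985217e+02 1.60437311e-02 7.48008120e+00] [-0.54 -0.15 -0.1   0.12 -0.05  0.08]
```

View pics/w2z.png

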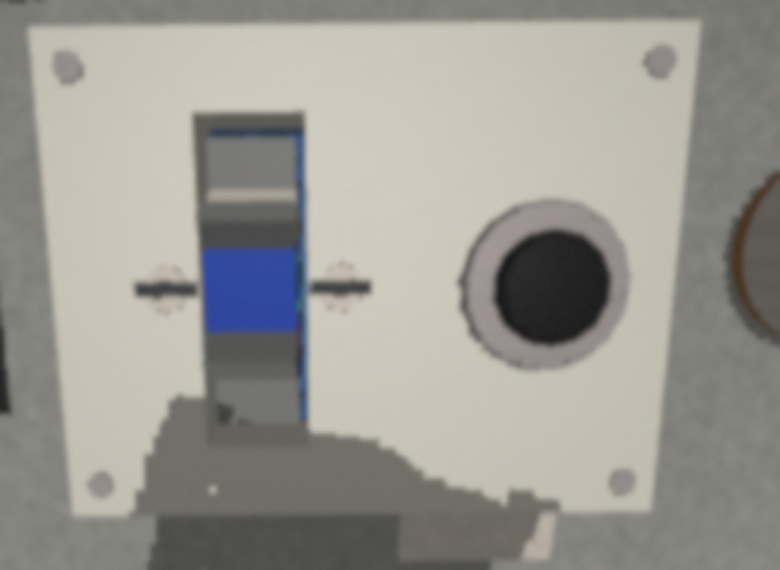

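```bash
python3 - <<'E'
from h import *
st=status.sense();print(st["tool_pos"]);w=viewer.snapshot("wrist")
C=[[72,62,75],[72,-127,75],[-72,-127,75],[-72,62,75],[0,0,75]]
pw=np.array([[28,28],[702,20],[652,512],[72,516],[254,288]])/3+[210,10]
q=least_squares(lambda p:(wproj(w,st,coder(p,C))-pw).ravel(),[587,0,.13]);p=q.x
print(p,np.degrees(p[2]),q.fun.round(1))
print((wproj(w,st,coder(p,[[0,0,90],[0,-85,78],[0,-85,85]]))-[210,10])*3)
a=p[2];d=coder(p,[[0,0,0]])[0]-st["tool_pos"]
print("wheel rel TCP coder axes",d[0]*np.cos(a)+d[1]*np.sin(a),-d[0]*np.sin(a)+d[1]*np.cos(a))
E
```

```text
[522.87026795 -29.25931418 231.29914725]
[ 5.83490888e+02 -3.49596962e+00  1.38456107e-01] 7.932950596328184 [-2.4 -2.1  2.5 -1.7  1.4  2.4 -1.5  2.8 -0.   0.9]
[[250.73768052 293.59852397]
 [541.70819817 288.62527337]
 [547.07808235 289.91584774]]
wheel rel TCP coder axes 63.59620213691328 17.15029194318316
```

The wrist fit puts the wheel about 64 mm ahead and 17.5 mm to coder +y. I'm descending to z≈96, in front of the wheel.

```bash
python3 -m crank '{"slide":[[0.008,-0.009,0.02],[0.007,-0.0085,0.03],[0,0,0.03],[0,0,0.025],[0,0,0.02],[0,0,0.01],[0,0,0],[0,0,0]],"twist":[0,0,0,0,0,0,0,0]}'
python3 - <<'E'
from h import *
viewer.snapshot("side");viewer.snapshot("side")
st=status.sense();print(st["time"],st["tool_pos"],st["tcp_rot"],st["finger_gap"],st["ft_force"])
for n in("wrist","side"):
    w=viewer.snapshot(n);i=w["img"]
    if n!="wrist": i=cv2.resize(i[140:270,250:400],None,fx=4,fy=4,interpolation=cv2.INTER_CUBIC)
    cv2.imwrite(f"pics/{n}3.png",i[:,:,::-1])
E
```

```text
time: 3.0
tool_pos: [536.3, -9.2, 97.3]
tcp_rot: [180.0, -0.1, 7.5]
ft_force: [0.8, -0.1, 0.7]
finger_gap: 0.2
3.1 [536.90907533  -9.1315881   97.98134988] [ 1.79963714e+02 -1.44356772e-01  7.53131342e+00] 0.44302410440489415 [-0.036351    0.62010209  0.17131509]
```

View pics/wrist3.png

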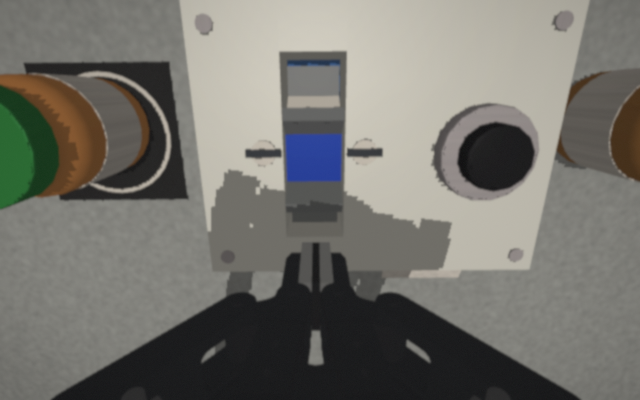

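View pics/side3.png

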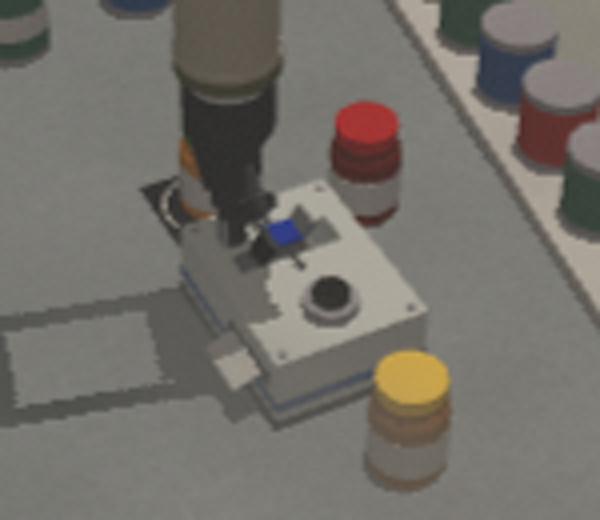

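The tip at column 315 is centred on the wheel (286–343). I'll refine the fore-aft distance from the dots' line, which is at row 152.

```bash
python3 - <<'E'
from h import *
st=status.sense();w=viewer.snapshot("wrist");print(st["tool_pos"])
R=Ro.from_euler("xyz",st["tcp_rot"],degrees=True).as_matrix()
for u,v,z in((314,152.5,75),(314,157,90),(488,156,80),(488,156,85),(229,257,75),(516,254,75)):
    c=w["hand_eye"]@np.r_[(u-w["cx"])/w["fx"],(v-w["cy"])/w["fy"],1,0];o=w["hand_eye"][:3,3]
    d=R@c[:3];O=R@o+st["tool_pos"];P=O+d*(z-O[2])/d[2]; print(u,v,P.round(1),(R.T@(P-st["tool_pos"])).round(1))
E
```

```text
[536.76329319  -8.92673067  97.72153267]
314 152.5 [584.2  -2.8  75. ] [47.8  0.1 22.8]
314 157 [584.9  -2.8  90. ] [48.5  0.2  7.8]
488 156 [594.8 -89.7  80. ] [46.9 87.6 17.9]
488 156 [595.5 -86.8  85. ] [47.9 84.9 12.9]
229 257 [517.7  37.8  75. ] [-12.8 -48.8  22.7]
516 254 [ 541.1 -125.2   75. ] [-11.  115.8  22.8]
```

```bash
python3 -m crank '{"slide":[[0,0,0.002],[0.005,0,0],[0.006,0,0],[0.006,0,0],[0.006,0,0],[0.006,0,0],[0.004,0,0],[0.003,0,0]],"twist":[0,0,0,0,0,0,0,0]}'
python3 - <<'E'
from h import *
st=status.sense();print(st["time"],st["tool_pos"],st["ft_force"])
w=viewer.snapshot("wrist");i=w["img"];cv2.imwrite("pics/w4.png",i[:,:,::-1])
E
```

```text
time: 4.05
tool_pos: [571.9, -3.9, 94.2]
tcp_rot: [-180.0, 0.0, 7.6]
ft_force: [-1.8, -0.3, 2.3]
finger_gap: -0.1
4.05 [571.86838617  -3.93845671  94.20962262] [-1.82419975 -0.2990095   2.29788442]
```

View pics/w4.png

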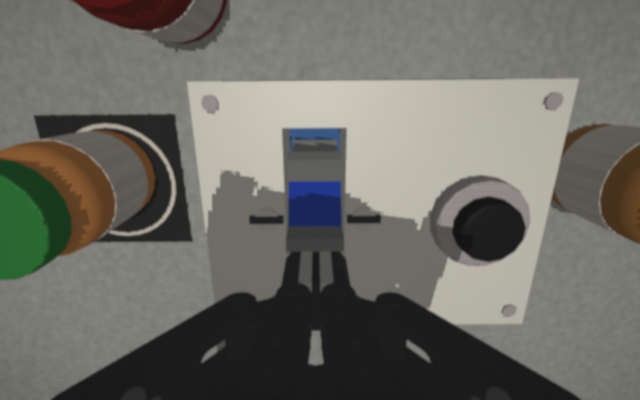

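The blue face is tilting back, so the wheel is turning. I'll keep pushing and rise slightly.

```bash
python3 -m crank '{"slide":[[0.004,0,-0.002],[0.004,0,0],[0.004,0,0],[0.002,0,0],[0,0,0]],"twist":[0,0,0,0,0]}'
python3 - <<'E'
from h import *
st=status.sense();print(st["time"],st["tool_pos"],st["ft_force"])
w=viewer.snapshot("wrist");i=w["img"];cv2.imwrite("pics/w5.png",i[:,:,::-1])
E
```

```text
time: 4.6
tool_pos: [585.9, -2.2, 96.5]
tcp_rot: [180.0, -0.0, 7.6]
ft_force: [-0.9, 0.0, 0.2]
finger_gap: 0.1
4.6 [585.92236283  -2.16255643  96.49235248] [-0.91598831  0.04969609  0.24177142]
```

View pics/w5.png

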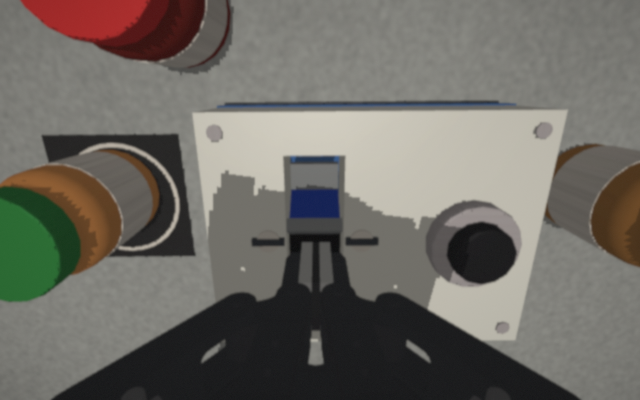

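It clicked: blue now faces the back and black is under the finger. I'll lift, go back and check.

```bash
python3 -m crank '{"slide":[[0,0,-0.012],[0,0,-0.014],[-0.01,0,0],[-0.02,0,0],[-0.018,0,0],[0,0,0],[0,0,0]],"twist":[0,0,0,0,0,0,0]}'
python3 - <<'E'
from h import *
viewer.snapshot("side")
st=status.sense();print(st["time"],st["tool_pos"],st["ft_force"])
w=viewer.snapshot("wrist");i=w["img"];cv2.imwrite("pics/w6.png",i[:,:,::-1])
E
```

```text
time: 5.35
tool_pos: [537.9, -8.6, 122.9]
tcp_rot: [180.0, -0.1, 7.5]
ft_force: [0.5, -0.4, 0.6]
finger_gap: -0.2
5.4 [538.34896925  -8.5689634  122.93130739] [-0.11353774 -0.6030884  -0.12105952]
```

View pics/w6.png

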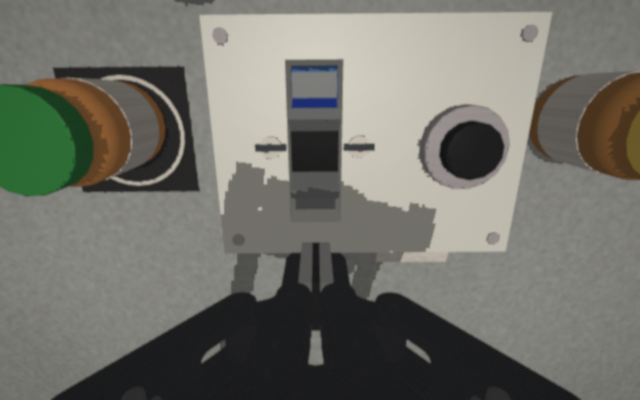

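Black is up at (315,150), so that was exactly one click. Second flick.

```bash
python3 -m crank '{"slide":[[0,0,0.014],[0,0,0.012],[0,0,0],[0.008,0,0],[0.008,0,0],[0.007,0,0],[0.006,0,0],[0.005,0,0]],"twist":[0,0,0,0,0,0,0,0]}'
python3 -m crank '{"slide":[[0.005,0,0],[0.004,0,0],[0.003,0,0],[0.002,0,0],[0,0,0],[0,0,0]],"twist":[0,0,0,0,0,0]}'
python3 -m crank '{"slide":[[0,0,-0.012],[0,0,-0.014],[-0.01,0,0],[-0.02,0,0],[-0.018,0,0],[0,0,0],[0,0,0]],"twist":[0,0,0,0,0,0,0]}'
python3 - <<'E'
from h import *
viewer.snapshot("side")
st=status.sense();print(st["time"],st["tool_pos"],st["ft_force"])
w=viewer.snapshot("wrist");i=w["img"];cv2.imwrite("pics/w7.png",i[:,:,::-1])
E
```

```text
time: 6.25
tool_pos: [572.5, -4.0, 96.9]
tcp_rot: [180.0, -0.0, 7.6]
ft_force: [-3.0, -0.7, 1.1]
finger_gap: 0.2
time: 6.85
tool_pos: [585.3, -2.2, 96.3]
tcp_rot: [-180.0, 0.0, 7.6]
ft_force: [-0.3, -0.4, 0.0]
finger_gap: 0.3
time: 7.55
tool_pos: [537.9, -8.6, 122.9]
tcp_rot: [180.0, -0.1, 7.5]
ft_force: [-0.7, 0.5, -0.3]
finger_gap: -0.0
7.6 [538.366843    -8.55462173 122.94531587] [0.55811725 0.02565607 0.81010581]
```

View pics/w7.png

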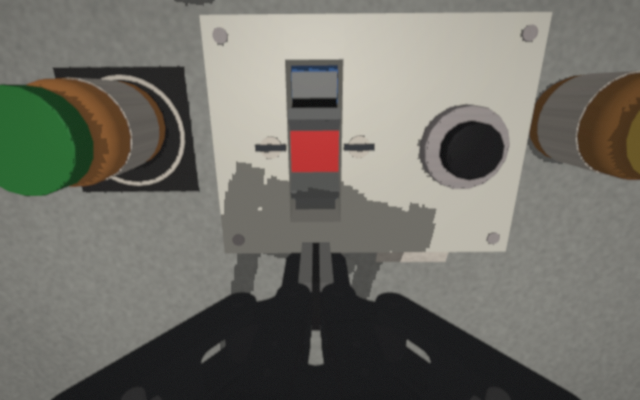

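Red is up at (315,150). Third flick, same moves.

```bash
python3 -m crank '{"slide":[[0,0,0.014],[0,0,0.012],[0,0,0],[0.008,0,0],[0.008,0,0],[0.007,0,0],[0.006,0,0],[0.005,0,0]],"twist":[0,0,0,0,0,0,0,0]}'
python3 -m crank '{"slide":[[0.005,0,0],[0.004,0,0],[0.003,0,0],[0.002,0,0],[0,0,0],[0,0,0]],"twist":[0,0,0,0,0,0]}'
python3 -m crank '{"slide":[[0,0,-0.012],[0,0,-0.014],[-0.01,0,0],[-0.02,0,0],[-0.018,0,0],[0,0,0],[0,0,0]],"twist":[0,0,0,0,0,0,0]}'
python3 - <<'E'
from h import *
viewer.snapshot("side")
st=status.sense();print(st["time"],st["tool_pos"],st["ft_force"])
w=viewer.snapshot("wrist");i=w["img"];cv2.imwrite("pics/w8.png",i[:,:,::-1])
R=Ro.from_euler("xyz",st["tcp_rot"],degrees=True).as_matrix()
for u,v,z in((315,147,75),(315,150,90),(472,150,80),(472,150,85)):
    c=w["hand_eye"]@np.r_[(u-w["cx"])/w["fx"],(v-w["cy"])/w["fy"],1,0];o=w["hand_eye"][:3,3]
    d=R@c[:3];O=R@o+st["tool_pos"];P=O+d*(z-O[2])/d[2]; print(u,v,P.round(1),(R.T@(P-st["tool_pos"])).round(1))
E
```

```text
time: 8.45
tool_pos: [572.5, -4.0, 96.9]
tcp_rot: [180.0, -0.0, 7.6]
ft_force: [-2.9, 0.2, 2.0]
finger_gap: -0.2
time: 9.05
tool_pos: [585.3, -2.2, 96.3]
tcp_rot: [180.0, -0.0, 7.6]
ft_force: [0.4, -1.1, 0.4]
finger_gap: 0.3
time: 9.75
tool_pos: [537.9, -8.6, 122.9]
tcp_rot: [180.0, -0.1, 7.5]
ft_force: [0.6, 0.0, 0.2]
finger_gap: 0.2
9.8 [538.3511413   -8.56372208 122.93503625] [ 0.26944876 -0.32582803 -0.22732125]
315 147 [584.4  -3.1  75. ] [46.3  0.6 48. ]
315 150 [585.3  -3.   90. ] [47.2  0.6 33. ]
472 150 [595.4 -93.2  80. ] [45.3 91.4 43. ]
472 150 [595.9 -90.7  85. ] [46.3 89.  38. ]
```

View pics/w8.png

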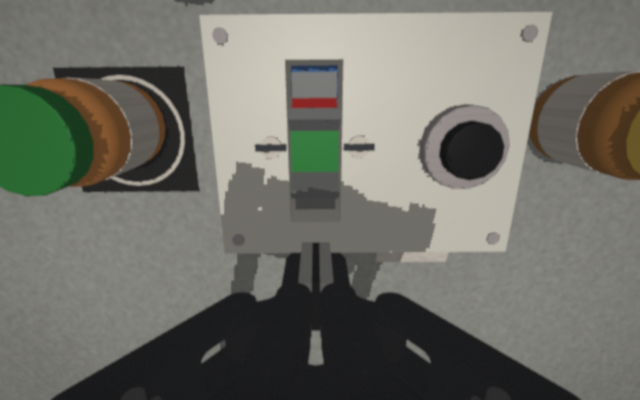

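Green is up at (315,150). Next I'll move over the button, about +46.5 in tool x and +85.5 in tool y, passing in front of the wheel at z 123.

```bash
python3 -m crank '{"slide":[[0,0.02,-0.01],[0,0.03,0],[0.01,0.0255,0],[0.02,0.01,0],[0.0165,0,0],[0,0,0],[0,0,0]],"twist":[0,0,0,0,0,0,0]}'
python3 - <<'E'
from h import *
viewer.snapshot("side")
st=status.sense();print(st["time"],st["tool_pos"],st["ft_force"])
p=[584.5,-3,np.radians(7.6)];print(coder(p,[[0,-85,90]]))
for n in("wrist","side","scene"):
    i=viewer.snapshot(n)["img"]
    if n=="side": i=cv2.resize(i[140:270,250:400],None,fx=4,fy=4,interpolation=cv2.INTER_CUBIC)
    if n=="scene": i=cv2.resize(i[150:260,240:390],None,fx=4,fy=4,interpolation=cv2.INTER_CUBIC)
    cv2.imwrite(f"pics/{n}9.png",i[:,:,::-1])
E
```

```text
time: 10.55
tool_pos: [595.1, -87.0, 131.8]
tcp_rot: [-180.0, 0.0, 7.6]
ft_force: [0.4, -0.5, 0.1]
finger_gap: -0.3
10.6 [594.71382935 -86.90444018 131.86784195] [ 0.26045554  0.06919906 -0.10261072]
[[595.74179317 -87.25332092  90.        ]]
```

View pics/wrist9.png

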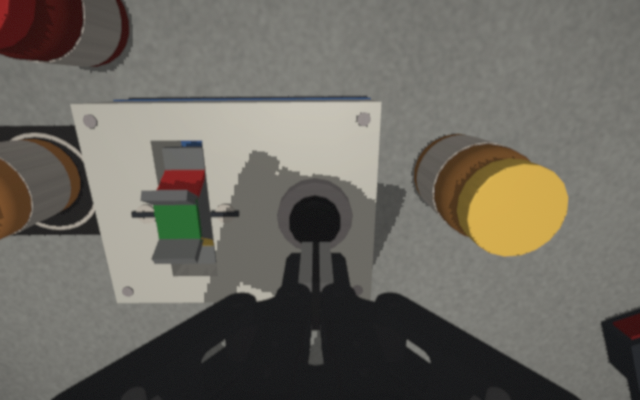

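View pics/side9.png

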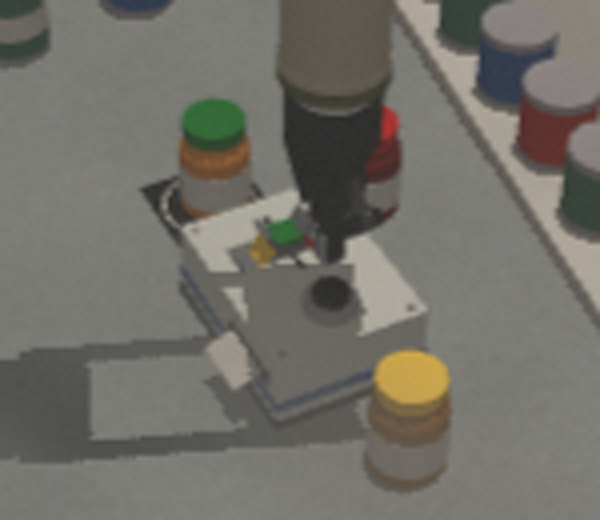

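View pics/scene9.png

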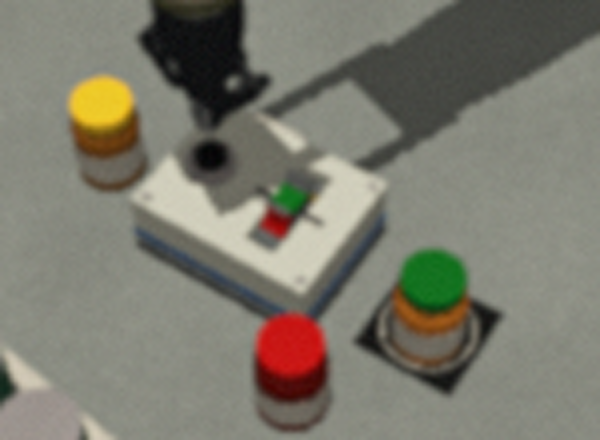

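All three views show green up, and the tip is in line with the button at column 315. Descending.

```bash
python3 -m crank '{"slide":[[0,0,0.014],[0,0,0.014],[0,0,0.006],[0,0,0.003],[0,0,0],[0,0,0]],"twist":[0,0,0,0,0,0]}'
python3 -m crank '{"slide":[[0,0,0.002],[0,0,0.002],[0,0,0.002]],"twist":[0,0,0]}'
```

```text
time: 11.35
tool_pos: [595.3, -87.2, 95.6]
tcp_rot: [180.0, -0.0, 7.6]
ft_force: [-1.1, 0.3, 2.6]
finger_gap: -0.2
time: 11.65
tool_pos: [595.9, -87.4, 90.7]
tcp_rot: [180.0, -0.1, 7.5]
ft_force: [-9.2, 2.2, 24.2]
finger_gap: -0.1
```

```bash
python3 -m crank '{"slide":[[0,0,0.001],[0,0,0]],"twist":[0,0]}'
python3 - <<'E'
from h import *
for n in("wrist","side"):
    i=viewer.snapshot(n)["img"]
    i=cv2.resize(i[140:270,250:400] if n=="side" else i[100:310,60:400],None,fx=4 if n=="side" else 2.3,fy=4 if n=="side" else 2.3,interpolation=cv2.INTER_CUBIC)
    cv2.imwrite(f"pics/{n}10.png",i[:,:,::-1])
print(status.sense()["ft_force"],status.sense()["tool_pos"])
E
```

```text
time: 11.85
tool_pos: [595.9, -87.4, 90.8]
tcp_rot: [180.0, -0.1, 7.6]
ft_force: [-8.2, 2.6, 18.0]
finger_gap: -0.2
[-8.72394033  1.77961088 18.52114813] [595.88379321 -87.34992443  90.83077339]
```

View pics/wrist10.png

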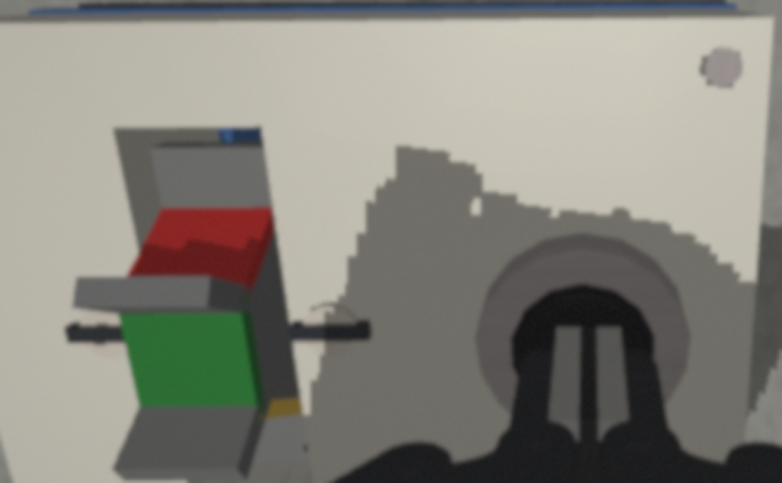

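View pics/side10.png

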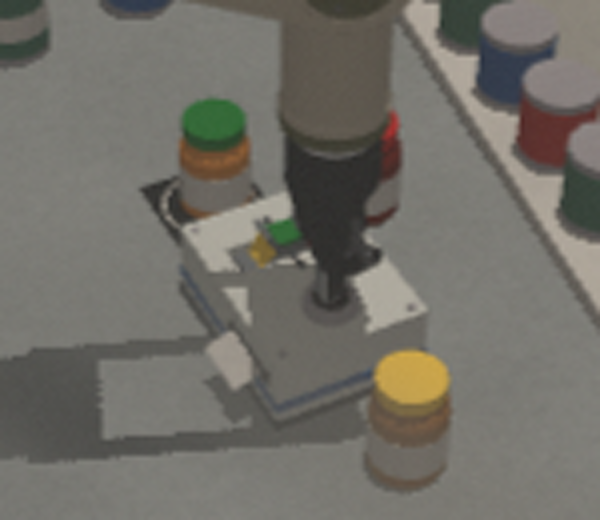

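The tip stands inside the black cap. It stops hard at z 90.8 with 18 N or more, against the 5 N spring, so the button is fully down. I'll release slowly and watch the force to confirm the spring travel.

```bash
for i in 1 ; do python3 -m crank '{"slide":[[0,0,-0.003],[0,0,0]],"twist":[0,0]}'; python3 -m crank '{"slide":[[0,0,-0.002],[0,0,0]],"twist":[0,0]}'; python3 -m crank '{"slide":[[0,0,-0.002],[0,0,0]],"twist":[0,0]}';python3 -m crank '{"slide":[[0,0,-0.002],[0,0,0]],"twist":[0,0]}'; done
```

```text
time: 12.15
tool_pos: [595.8, -87.3, 92.4]
tcp_rot: [180.0, -0.1, 7.6]
ft_force: [-0.6, -0.2, 4.3]
finger_gap: -0.1
time: 12.35
tool_pos: [595.8, -87.3, 93.9]
tcp_rot: [180.0, -0.1, 7.5]
ft_force: [2.2, -0.1, 3.8]
finger_gap: -0.2
time: 12.55
tool_pos: [595.3, -87.2, 95.5]
tcp_rot: [180.0, -0.0, 7.6]
ft_force: [1.5, -0.4, 2.8]
finger_gap: -0.0
time: 12.75
tool_pos: [594.7, -87.1, 97.1]
tcp_rot: [-180.0, 0.0, 7.5]
ft_force: [1.2, -0.7, 0.8]
finger_gap: 0.1
```

The force fell from 4.3 N at 92.4 through 2.8 N to 0.8 N at 97.1. That is the button's own spring over about 6 mm. Retreating.

```bash
python3 -m crank '{"slide":[[0,0,-0.01],[0,0,-0.02],[0,0,-0.03],[0,0,-0.03],[-0.03,0,-0.02],[-0.03,0,0],[0,0,0],[0,0,0]],"twist":[0,0,0,0,0,0,0,0]}'
python3 - <<'E'
from h import *
viewer.snapshot("side");viewer.snapshot("side")
st=status.sense();print(st["time"],st["tool_pos"],st["ft_force"],abs(st["qd"]).max())
for n in("wrist","scene"):
    i=viewer.snapshot(n)["img"]; cv2.imwrite(f"pics/{n}11.png",i[:,:,::-1])
E
```

```text
time: 13.55
tool_pos: [535.3, -95.1, 207.7]
tcp_rot: [180.0, -0.0, 7.5]
ft_force: [0.4, -1.3, -0.4]
finger_gap: -0.2
13.65 [536.03644597 -94.98554697 207.41842207] [-0.05769306 -0.40146625  0.21577526] 0.7972722954293072
```

View pics/wrist11.png

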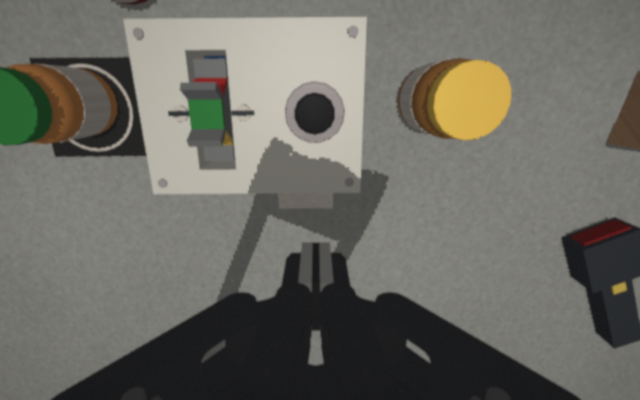

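View pics/scene11.png

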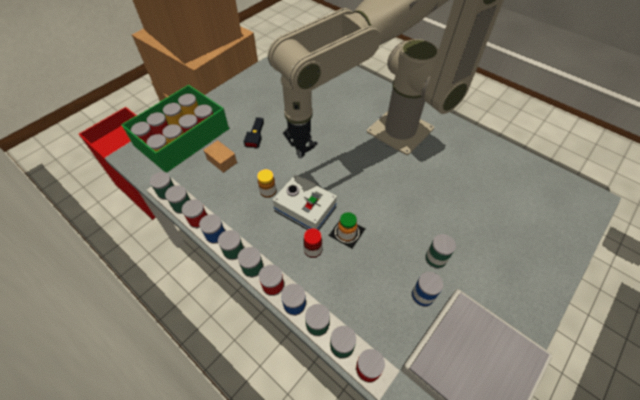

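Green is up at (207,113), the button at (315,112) is back up, nothing else has moved, and the arm is clear. Handing in.

```bash
python3 -c "
from bench import hand_in;print(hand_in())"
```

```text
the job is handed in; nothing more can be done
None
```

The coder is set to green for the green-lidded jar on the mat, and I pressed the button once only after green was up. The job is handed in; it reports no verdict.

- **Wheel:** It started with blue up. I flicked it three clicks towards the coder's +x with the shut fingertips, through black and red to green. A wrist picture after each flick showed exactly one click.
- **Button:** It reached a hard stop at TCP z 90.8 mm with 18–24 N on the tool. On release the force fell from 4.3 N to 0.8 N as the tip rose to 97.1 mm, which fits the 6 mm spring travel.
- **Last checks:** At about 13.7 s of the 48 s, pictures showed green straight up in line with the marks and the button up. The jars, cans, scanner and carton stood where they were. The arm was clear, with the wrist force near zero.
- **Disagreements:** The first coder position from the scene and side cameras was about 5 mm off the wrist-camera fit, so I used the wrist. That fit had up to 3 px of residual that I did not explain. The arm also settled about 10 mm from where I expected after the first fast move, so I measured again before going down.

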